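# Assemble a solar lantern in its nest

## Task

Put the solar lantern together in the round wooden nest, one part at a time from the bottom up: first the black base, seated flat in the nest's recess; then the yellow battery, standing upright in the middle of the base; then the white tube, over the battery and down onto the base's floor; last the green-celled solar head, level on the tube with its round boss inside the tube. Let go of each part, at rest, before taking the next, and leave the blue-celled spare head, the red battery, the jar, the tray and the screwdriver standing where they are.

Things in the scene. Friction and masses are not known exactly. Their poses are not given: they have to be found in the camera images.
- nest: round light-wood assembly nest fixed to the bench, 96 mm across, 12 mm high, with a round recess 76 mm across whose floor is 6 mm above the bench. Origin: centre of its underside, at bench height; z up.
- base: black plastic lantern base, a loose round open dish, 64 mm outside diameter, 28 mm high, wall 3 mm (58 mm inside), its inner floor 6 mm above its underside; about 0.12 kg, starts upright. Goes into the nest's recess with 6 mm play all round. Origin: centre of its underside; z up through the mouth.
- battery: yellow round battery pack standing on end, 24 mm diameter, 55 mm high including a steel contact 10 mm across and 3 mm high on top; about 0.07 kg. Stands on the base's inner floor. Origin: centre of its underside; z up to the contact.
- tube: white plastic lantern tube standing on end, open at both ends, 48 mm outside and 42 mm inside diameter, 75 mm high; about 0.08 kg. Stands on the base's inner floor around the battery, with 5 mm play all round inside the dish. Origin: centre of its lower end; z along the tube, up.
- head: solar head with GREEN cells: square aluminium-framed panel 64 x 64 x 8 mm on a black round boss 32 mm across, 10 mm high; about 0.08 kg. It lies boss down, the panel's underside 10 mm above the bench. The boss enters the tube's top with 5 mm play all round; the panel rests on the rim. Origin: centre of the boss's underside; x and y along the panel's sides, z up.
- spare_head: spare solar head with BLUE cells, otherwise the same as the green one (64 x 64 x 18 mm); must be left alone. Origin and axes as for the green head.
- flat_battery: RED round battery pack standing on end, same shape as the yellow one (24 mm diameter, 55 mm high); must be left alone. Origin: centre of its underside.
- jar: small amber jar with an orange cap, 44 mm diameter, 45 mm high; must be left alone. Origin: centre of its underside.
- tray: blue square open parts tray, 70 x 70 mm, 22 mm high, in four compartments; must be left alone. Origin: centre of its underside; x and y along its sides.
- screwdriver: yellow-handled screwdriver lying roughly along the robot's y direction at the far side of the bench; 200 mm long, handle 26 mm thick; must be left alone. Origin: midway along it, at bench height; x points along it from handle to tip.
Not all that is in view belongs to the job. There is more than one size of the battery; the one meant has the size given above.

How it is judged:
By the outcome, as a careful person would: the job done as asked, in the order asked, and still so for the second after the job is handed in, with the robot touching nothing.
It also fails if it takes over 112 s, if anything falls off the work surface, if the arm or the gripper's body presses on something with over 40 N, if the wrist force passes 120 N, or if a joint passes its speed limit or range.

## Robot

A 6-joint arm with a two-finger parallel gripper is mounted at the origin on the work surface. World frame = base frame: x ahead of the robot, y to its left, z up, the work surface at z = 0. Lengths are in m, angles in rad, forces in N, time in s.
With the tool pointing down it reaches from about 0.25 to 0.725 m from the base axis. Payload 4 kg.
Tool frame: the origin (TCP) lies on the centre line of the jaws, within the pads' length; the fingertips stand ahead of it and the grasp point (between the pads) lies 3 mm ahead of it (bot.tcp_to_tips is the z of the fingertips in the tool frame, in m); z points along the fingers, y is the line along which they close (so a half turn about z gives the same grasp; the last joint's range is limited). The gripper opens to 85 mm and grips with 20 to 120 N. Pads are 22 mm wide; open, the fingers measure 114 mm over their backs; the gripper's body (76 mm by 85 mm) begins 54 mm behind the grasp point. The pads swing forward as they close: fully open they stand 13 mm farther back than shut.
Start: joints at [-1.22, 0.241, 0.005, 1.335, 0, 1.571], TCP at [0.172, -0.47, 0.253] pointing down, gripper open.
Joint ranges: [-2.72, 2.72], [-1.05, 1.87], [-1.09, 1.28], [-1.99, 2.15], [-1.42, 1.44], [-3.14, 3.14]. Speed limits (rad/s): [2.79, 2.79, 3.14, 3.14, 3.14, 3.14].

## Interface

Orientations are given as a unit quaternion [x, y, z, w].
In Python, from workcell import telemetry, camera, camera_params, ticket, boxes_of, cut_out, spot_point, bot gives the robot as it stands.
- The arm moves only by the shell command python3 -m creep 'ROWS'. ROWS is text: rows parted by semicolons, each of 5 numbers parted by spaces: the opening, from 0 (shut) to 1 (fully open), then the shift along the tool's x, y, z in units of 150 mm (1.0 is 150 mm), then the turn about the tool's z in units of 180 degrees (1.0 is 180 degrees). In form: claw x y z turn; .... A call has 1 to 12 rows; each row is the pose to reach, as a shift and turn from the pose commanded when the call began, along the tool's axes at that moment, turning the shorter way round; what a row does not reach only later rows make up. A row lasts 1/8 s, in which the tool goes at most 62.5 mm and 10.7 degrees, less where a joint would pass 70% of its speed; a pose out of reach is approached as far as the arm can. A call with a number of a shift or a turn outside -1 to 1 is refused whole. A call with a gripper value outside its range is refused whole. The fingers move at their own pace and stop on an object; the grip force is fixed at half the most. Time passes only in rows, so rows that repeat a pose let the fingers close. It gives the time, the measured TCP pose, the force, the opening and the grip force at its end, in the units of the state.
- telemetry.get_obs(): the state, without advancing time (a new reading comes with each control period).
- camera(name): name is "side" or "top"; returns the picture (400x640x3 uint8, red, green, blue); there is no depth.
- camera_params(name): a dict with "camera_matrix" (3x3 intrinsics, pixels), "eye" and "attitude" of the camera in the world. Camera axes: x right, y down, z forward; pixel columns grow to the right and rows downward; lengths in m; the calibration is good to about 2 mm. A picture is of the moment at which its call begins. camera_params takes no time and is no camera call.
- ticket.job_done(): hands the job in; it is judged then, once.
Trained networks look in the newest picture that a camera, given by its name, has taken for a name from the list of things; names that differ only in an ending like _2 or _b are one class to them, and where a whole thing is asked for, a point or a joint stands for the part that bears it (a point fixed in the world has none). Each returns a list of dicts, best first, with "conf" (0 to 1); they miss things now and then, are a little off and sometimes report something else, mostly with a low value. They report only what shows in the picture. A call takes as long as a camera call. They do not tell look-alikes from the thing itself.
- boxes_of(thing, camera): "at" ([x, y, z] in m, in world coordinates, good to about 4 mm: the middle of the surface that is visible of it).
- cut_out(thing, camera): "pixels" (400x640 bool, what is visible of it).
- spot_point(thing, camera): "at" ([x, y, z] in m, in world coordinates, good to about 4 mm: a listed point, or the origin of a listed thing).
The state is a dict: "clock": time; "joint_pos": joint angles; "joint_vel": joint speeds; "tau": joint torques, N m; "eef_pos": TCP position; "tool_rot": TCP orientation; "ft_force": force on the tool from outside, world axes, zero at the start; "ft_torque": the same for the moment, N m; "grip_width": finger opening in m; "grasp_force": force on a finger pad.
Only numpy, scipy, OpenCV 4.12 (cv2) and the standard library are available. Lean on these libraries where they do the work, as an engineer would, in place of code of your own. Each camera call takes 0.05 s, during which the arm holds its last target. There are 200 camera calls.

## Working session

There is one attempt and no reset: what is moved stays moved. The work goes in short steps, Python scripts to look and compute and a shell command to move; the robot and the scene stay as the last step left them, time stands still between calls to the robot, and variables do not carry over. Pictures are saved under pics/ and viewed, at most 14 in all, crops included, and the job is handed in when it is done.

```bash
ls; mkdir -p pics
cat > h.py <<'E'
import numpy as np, cv2
from scipy.spatial.transform import Rotation as R
from workcell import telemetry, camera, camera_params, ticket, boxes_of, cut_out, spot_point, bot
def snap(n,f):
    im=camera(n); cv2.imwrite(f'pics/{f}.png',im[:,:,::-1]); return im
E
python3 - <<'E'
from h import *
for n in('top','side'):
    snap(n,n+'0'); print(n,camera_params(n))
    for t in 'nest base battery tube head spare_head flat_battery jar tray screwdriver'.split():
        print(t,[(np.round(d['at'],3).tolist(),round(d['conf'],2)) for d in spot_point(t,n)[:4]])
o=telemetry.get_obs(); print(o, bot.tcp_to_tips)
E
```

```text
pics
top {'camera_matrix': array([[436.00522897,   0.        , 314.53329082],
       [  0.        , 436.00522897, 196.04594222],
       [  0.        ,   0.        ,   1.        ]]), 'eye': array([0.50014411, 0.01853351, 1.01774012]), 'attitude': array([ 0.71113125, -0.70000142,  0.05517353, -0.03530219])}
nest [([0.614, 0.144, 0.001], 0.96)]
base [([0.455, -0.296, 0.002], 0.64)]
battery [([0.453, -0.158, 0.005], 0.7), ([0.413, -0.112, -0.003], 0.59), ([0.509, -0.155, 0.0], 0.58)]
tube [([0.606, -0.166, 0.001], 0.47), ([0.436, -0.012, -0.002], 0.46)]
head [([0.46, 0.31, 0.001], 0.77)]
spare_head [([0.431, 0.142, 0.0], 0.68), ([0.614, -0.315, -0.0], 0.57)]
flat_battery [([0.614, -0.314, -0.001], 0.68)]
jar [([0.608, -0.164, 0.005], 0.85)]
tray [([0.624, -0.011, -0.003], 0.89)]
screwdriver [([0.777, 0.052, 0.001], 0.68)]
side {'camera_matrix': array([[457.7902362 ,   0.        , 319.98121915],
       [  0.        , 457.7902362 , 203.10182452],
       [  0.        ,   0.        ,   1.        ]]), 'eye': array([ 0.34553682, -0.66213651,  0.64042024]), 'attitude': array([ 0.89446147, -0.17
[... 648 characters left out ...]
{'clock': 1.1, 'joint_pos': array([-1.21999301e+00,  2.40589062e-01,  5.04469843e-03,  1.33519444e+00,
        2.03280457e-05,  1.57083611e+00]), 'joint_vel': array([-0.00031143, -0.00036344,  0.00158301,  0.0030108 ,  0.00159854,
       -0.00025546]), 'tau': array([ 1.09889834e-05, -3.72222733e+01,  2.52694505e+01,  1.33081005e-03,
       -1.03197758e-05,  6.41236056e-06]), 'eef_pos': array([ 0.17183923, -0.46956754,  0.25332903]), 'tool_rot': array([9.84659998e-01, 1.74484063e-01, 1.50274260e-05, 2.65453372e-05]), 'ft_force': array([ 0.81065367,  0.23023623, -0.17586205]), 'ft_torque': array([0.0401017 , 0.05258961, 0.04491575]), 'grasp_force': 0.0, 'grip_width': 0.08546004354869909} 0.022
```

View pics/top0.png

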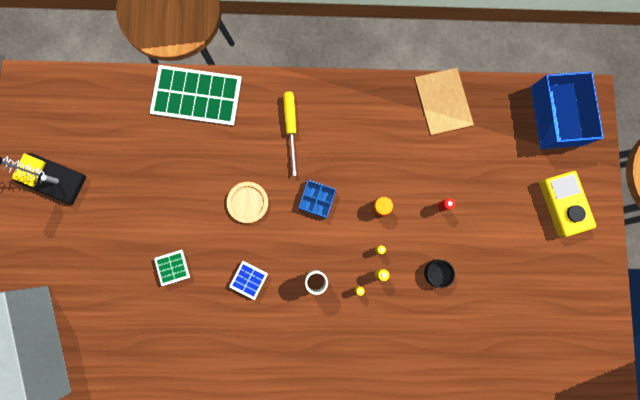

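View pics/side0.png

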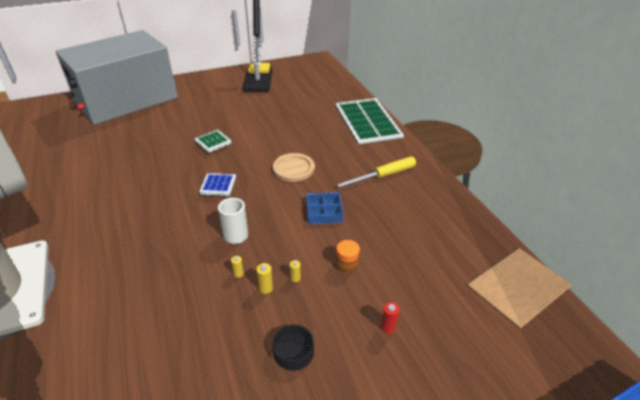

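Top view: base (440,273), nest (247,202), tall yellow battery (384,275) between two smaller ones at (381,250) and (360,291), tube (316,283), green head (172,268), spare head (248,280). The side view agrees: battery (265,278), base (293,347), tube (233,220), nest (294,167), head (213,141). The big flat green panel at the back is a decoy. Next step is to fit positions and heights from masks in both views.

```bash
cat >> h.py <<'E'
from scipy.optimize import least_squares, minimize
a=np.linspace(0,2*np.pi,60,endpoint=False)
def cyl(r,z0,z1): return np.vstack([np.c_[r*np.cos(a),r*np.sin(a),0*a+z] for z in(z0,z1)])
def box(s,z0,z1): return np.array([[i*s,j*s,z] for i in(-.5,.5) for j in(-.5,.5) for z in(z0,z1)])
M={'nest':cyl(.048,0,.012),'base':cyl(.032,0,.028),'battery':np.vstack([cyl(.012,0,.052),cyl(.005,.052,.055)]),'tube':cyl(.024,0,.075),
   'head':np.vstack([box(.064,.010,.018),cyl(.016,0,.01)])}
CP={n:camera_params(n) for n in('top','side')}
def proj(P,n):
    c=CP[n]; q=R.from_quat(c['attitude']).inv().apply(P-c['eye'])@c['camera_matrix'].T
    return q[:,:2]/q[:,2:]
def sil(P,n,s=8):
    m=np.zeros((400*1,640),np.uint8); h=cv2.convexHull(proj(P,n).astype(np.float32))
    mo=cv2.moments(h); return h[:,0],np.array([mo['m10'],mo['m01']])/mo['m00'],mo['m00']
def mask(t,n,guess):
    best=None
    h,c,A=sil(M[t]+guess,n)
    for d in cut_out(t,n):
        m=d['pixels']; yx=np.argwhere(m)
        if len(yx)<20: continue
        cc=yx.mean(0)[::-1]; e=np.linalg.norm(cc-c)
        if e<25 and (best is None or e<best[0]): best=(e,m,d['conf'])
    return None if best is None else best[1:]
def hullof(m):
    k=max(cv2.findContours(m.astype(np.uint8),cv2.RETR_EXTERNAL,cv2.CHAIN_APPROX_NONE)[0],key=cv2.contourArea)
    h=cv2.convexHull(k); return h
def fit(t,guess,verbose=True,shoot=False):
    obs={}
    for n in CP:
        if shoot: camera(n)
        b=mask(t,n,np.array(guess))
        if b is None: print(t,n,'no mask'); continue
        yx=np.argwhere(b[0]); h=hullof(b[0]); mo=cv2.moments(h)
        obs[n]=(np.array([mo['m10'],mo['m01']])/mo['m00'],len(yx),b[1],b[0])
    f=lambda p:np.concatenate([sil(M[t]+p,n)[1]-obs[n][0] for n in obs])
    if len(obs)==2: s=least_squares(f,guess,x_scale=.01); p=s.x
    else: s=least_squares(lambda q:f(np.r_[q,guess[2]]),guess[:2],x_scale=.01); p=np.r_[s.x,guess[2]]
    if verbose: print(t,np.round(p,4),'res px',np.round(s.fun,2),'area',{n:(obs[n][1],round(sil(M[t]+p,n)[2]),round(obs[n][2],2)) for n in obs})
    return p,obs
def headyaw(p,obs):
    def cost(y):
        P=R.from_euler('z',y).apply(M['head'])+p; e=0
        for n in obs:
            m=np.zeros((1600,2560),np.uint8); cv2.fillConvexPoly(m,np.round(sil(P,n)[0]*4).astype(int),1)
            big=cv2.resize(obs[n][3].astype(np.uint8),(2560,1600),interpolation=0); e+=np.sum(m!=big)
        return e
    ys=np.radians(np.arange(-45,45,1)); return np.degrees(ys[np.argmin([cost(y) for y in ys])])
def go(x,y,z,yaw=None):
    """row numbers to bring TCP to x,y,z with closing line (tool y) at world angle yaw (deg)"""
    o=telemetry.get_obs(); r=R.from_quat(o['tool_rot']); d=r.inv().apply(np.array([x,y,z])-o['eef_pos'])/.15
    ty=r.apply([0,1,0]); cur=np.degrees(np.arctan2(ty[1],ty[0])); t=0
    if yaw is not None: t=-((yaw-cur+90)%180-90)/180   # tool z is down
    print('row x y z turn',np.round(d,3),round(t,3),'| cur yaw',round(cur,1),'tcp',np.round(o['eef_pos'],4),'t',round(o['clock'],2),'q6',round(o['joint_pos'][5],2))
E
python3 - <<'E'
from h import *
g=dict(nest=(.612,.145,0),base=(.455,-.295,0),battery=(.452,-.16,0),tube=(.435,-.015,0),head=(.461,.311,0))
for t in g:
    p,o=fit(t,g[t])
    if t=='head': print('yaw',headyaw(p,o))
print(R.from_quat(telemetry.get_obs()['tool_rot']).as_matrix().round(3)); go(.455,-.295,.1,0)
E
```

```text
nest [ 6.115e-01  1.478e-01 -1.000e-04] res px [-0.16  0.48  0.5  -0.03] area {'top': (1300, 1371, 0.96), 'side': (981, 988, 0.89)}
base [ 0.4547 -0.2952  0.0006] res px [-0.12  0.59  0.4  -0.07] area {'top': (699, 727, 0.73), 'side': (1579, 1657, 0.93)}
battery [ 4.510e-01 -1.607e-01  1.000e-04] res px [-0.17  0.7   0.5   0.02] area {'top': (138, 137, 0.47), 'side': (408, 399, 0.92)}
tube [ 0.4343 -0.013   0.0005] res px [-0.01  0.44  0.31 -0.03] area {'top': (221, 437, 0.66), 'side': (1039, 1084, 0.63)}
head [ 0.4594  0.3109 -0.001 ] res px [-0.06  0.37  0.41  0.09] area {'top': (831, 858, 0.69), 'side': (430, 463, 0.78)}
yaw 19.0
[[ 0.939  0.344 -0.   ]
 [ 0.344 -0.939  0.   ]
 [-0.    -0.    -1.   ]]
row x y z turn [ 2.173 -0.444  1.022] -0.388 | cur yaw -69.9 tcp [ 0.1718 -0.4696  0.2533] t 1.6 q6 1.57
```

Fits are good: heights read about zero, and the middle battery's area matches 24 mm. Now moving towards the base.

```bash
python3 -m creep '1 0.4 -0.08 0.2 -0.05; 1 0.8 -0.16 0.4 -0.1; 1 1 -0.2 0.5 -0.15; 1 1 -0.2 0.5 -0.2; 1 1 -0.2 0.5 -0.2'; python3 -c "
from h import *
go(.4547,-.2952,.1,-34)"
```

```text
clock: 2.22
eef_pos: [0.3028, -0.3894, 0.1781]
tool_rot: [0.883, 0.47, -0.0, -0.0]
ft_force: [-0.2, 0.4, -0.9]
grip_width: 0.0855
grasp_force: 0.0
row x y z turn [1.086 0.49  0.52 ] 0.0 | cur yaw -33.9 tcp [ 0.3028 -0.3894  0.1781] t 2.23 q6 1.25
```

```bash
python3 -m creep '1 0.4 0.18 0.2 0; 1 0.8 0.36 0.4 0; 1 1 0.49 0.52 0; 1 1 0.49 0.52 0; 1 1 0.49 0.52 0'; python3 -c "
from h import *
snap('side','s1')
go(.4547,-.2952,.030,-34)"
```

```text
clock: 2.85
eef_pos: [0.4467, -0.3068, 0.1005]
tool_rot: [0.883, 0.469, -0.0, 0.0]
ft_force: [0.5, 0.2, 0.2]
grip_width: 0.0856
grasp_force: 0.0
row x y z turn [ 0.098 -0.     0.473] -0.0 | cur yaw -34.1 tcp [ 0.4465 -0.3073  0.1009] t 2.9 q6 1.56
```

View pics/s1.png

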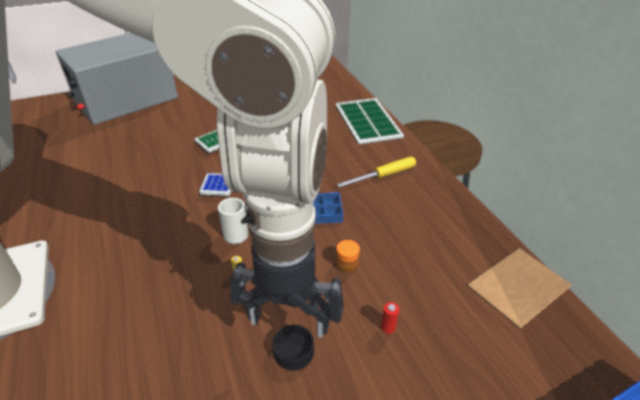

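The open fingers (250,310) and (322,325) straddle the dish (293,347), slightly short along tool x. Correcting and descending.

```bash
python3 -m creep '1 0.098 0 0.1 0; 1 0.098 0 0.25 0; 1 0.098 0 0.4 0; 1 0.098 0 0.47 0; 1 0.098 0 0.47 0; 0.6 0.098 0 0.47 0; 0.6 0.098 0 0.47 0; 0.6 0.098 0 0.47 0; 0.6 0.098 0 0.47 0; 0.6 0.098 0 0.47 0; 0.6 0.098 0 0.47 0'; python3 -c "
from h import *
go(.4547,-.2952,.030,-34)"
```

```text
clock: 4.28
eef_pos: [0.456, -0.2947, 0.0317]
tool_rot: [0.883, 0.47, 0.001, 0.001]
ft_force: [-1.4, 0.4, 5.1]
grip_width: 0.0621
grasp_force: 64.3
row x y z turn [-0.008 -0.005  0.011] 0.0 | cur yaw -33.9 tcp [ 0.456  -0.2947  0.0317] t 4.28 q6 1.59
```

```bash
python3 -m creep '0.6 0 0 -0.1 0; 0.6 0 0 -0.3 0; 0.6 0 0 -0.6 0; 0.6 0 0 -0.6 0; 0.6 0 0 -0.6 0'; python3 -c "
from h import *
go(.61,.147,.12,0)"
```

```text
clock: 4.9
eef_pos: [0.4551, -0.2941, 0.1202]
tool_rot: [0.883, 0.47, 0.0, 0.0]
ft_force: [-0.5, 0.1, -1.6]
grip_width: 0.0624
grasp_force: 65.9
row x y z turn [ 3.016e+00 -7.830e-01  1.000e-03] -0.188 | cur yaw -33.9 tcp [ 0.4551 -0.2941  0.1202] t 4.9 q6 1.59
```

```bash
python3 -m creep '0.6 0.2 -0.05 0 0; 0.6 0.5 -0.13 0 0; 0.6 0.8 -0.2 0 0; 0.6 1 -0.26 0 0; 0.6 1 -0.26 0 0'; python3 -m creep '0.6 0.2 -0.05 0 0; 0.6 0.5 -0.13 0 0; 0.6 0.8 -0.2 0 -0.05; 0.6 1 -0.26 0 -0.1; 0.6 1 -0.26 0 -0.15; 0.6 1 -0.26 0 -0.19; 0.6 1 -0.26 0 -0.19'; python3 -c "
from h import *
go(.6115,.1478,.12,0)"
```

```text
clock: 5.52
eef_pos: [0.5058, -0.1454, 0.1182]
tool_rot: [0.882, 0.472, -0.001, -0.001]
ft_force: [0.4, -0.7, -1.1]
grip_width: 0.0622
grasp_force: 65.8
clock: 6.4
eef_pos: [0.557, -0.0024, 0.1186]
tool_rot: [0.706, 0.708, -0.001, -0.001]
ft_force: [0.9, 0.6, -0.8]
grip_width: 0.0625
grasp_force: 65.8
row x y z turn [ 1.     0.366 -0.01 ] 0.001 | cur yaw 0.2 tcp [ 0.557  -0.0024  0.1186] t 6.4 q6 1.56
```

```bash
python3 -m creep '0.6 0.2 0.07 0 0; 0.6 0.5 0.18 0 0; 0.6 0.8 0.3 0 0; 0.6 1 0.366 0 0; 0.6 1 0.366 0 0; 0.6 1 0.366 0 0;0.6 1 0.366 0 0'; python3 -c "
from h import *
snap('side','s2')
go(.6115,.1478,.06,0); 
for n in('side','top'):
  camera(n)
  print([(np.round(d['at'],4),d['conf']) for d in spot_point('base',n)])"
```

```text
clock: 7.28
eef_pos: [0.6115, 0.1471, 0.1196]
tool_rot: [0.706, 0.708, -0.001, -0.0]
ft_force: [0.6, 0.0, -0.0]
grip_width: 0.0623
grasp_force: 65.8
row x y z turn [ 0.004 -0.001  0.398] 0.001 | cur yaw 0.2 tcp [0.6117 0.1472 0.1197] t 7.33 q6 1.8
[(array([0.613 , 0.1468, 0.0847]), 0.83)]
[(array([0.611 , 0.1481, 0.0911]), 0.64), (array([ 0.6071, -0.1674,  0.0024]), 0.53)]
```

View pics/s2.png

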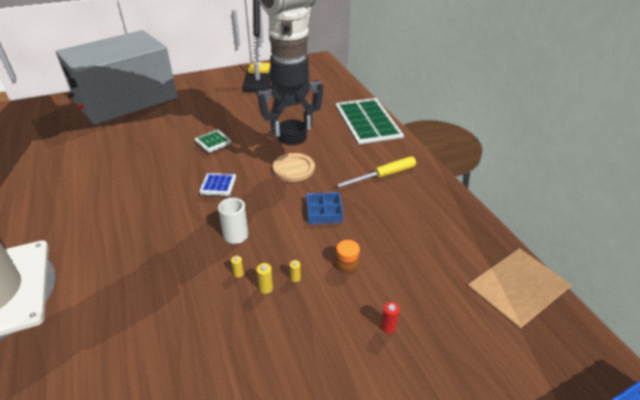

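Base held level at (292,132) over the nest (294,167). Lowering it.

```bash
python3 -m creep '0.6 0 0 0.15 0; 0.6 0 0 0.3 0; 0.6 0 0 0.42 0; 0.6 0 0 0.5 0; 0.6 0 0 0.52 0; 0.6 0 0 0.54 0; 0.6 0 0 0.54 0;0.6 0 0 0.54 0'
```

```text
clock: 8.52
eef_pos: [0.6124, 0.1488, 0.0395]
tool_rot: [0.705, 0.709, 0.0, 0.0]
ft_force: [-0.5, -0.2, -2.2]
grip_width: 0.0622
grasp_force: 65.8
```

```bash
python3 -m creep '0.6 0 0 0.01 0; 0.6 0 0 0.015 0; 0.6 0 0 0.015 0'; python3 -m creep '0.75 0 0 0 0; 0.85 0 0 0 0; 0.95 0 0 0 0; 0.95 0 0 0 0; 0.95 0 0 -0.1 0; 0.95 0 0 -0.3 0; 0.95 0 0 -0.6 0; 0.95 0 0 -0.6 0'; python3 -c "
from h import *
go(.451,-.1607,.12,-60)"
```

```text
clock: 8.9
eef_pos: [0.6124, 0.1488, 0.0378]
tool_rot: [0.705, 0.709, 0.001, 0.0]
ft_force: [-2.4, -0.1, 5.7]
grip_width: 0.0624
grasp_force: 66.4
clock: 9.9
eef_pos: [0.6154, 0.1495, 0.1327]
tool_rot: [0.705, 0.709, 0.005, 0.003]
ft_force: [0.5, 0.7, -0.8]
grip_width: 0.0812
grasp_force: 0.0
row x y z turn [-2.063 -1.107  0.068] 0.335 | cur yaw 0.3 tcp [0.6154 0.1495 0.1327] t 9.9 q6 1.8
```

```bash
python3 -m creep '0.5 -0.3 -0.15 0 0; 0.5 -0.6 -0.35 0 0; 0.5 -1 -0.55 0 0; 0.5 -1 -0.55 0 0;0.5 -1 -0.55 0 0'; python3 -m creep '0.5 -0.3 -0.15 0 0; 0.5 -0.6 -0.35 0 -0.05; 0.5 -1 -0.55 0 -0.1; 0.5 -1 -0.55 0 -0.15; 0.5 -1 -0.55 0 -0.2;0.5 -1 -0.55 0 -0.22;0.5 -1 -0.55 0 -0.22'
python3 - <<'E'
from h import *
go(.451,-.1607,.045,40)
p,_=fit('base',(.6124,.1488,.006),shoot=True)
E
```

```text
clock: 10.52
eef_pos: [0.5306, -0.002, 0.127]
tool_rot: [0.706, 0.709, 0.001, 0.0]
ft_force: [0.0, -0.6, 0.1]
grip_width: 0.0426
grasp_force: 0.0
clock: 11.4
eef_pos: [0.4498, -0.1513, 0.1266]
tool_rot: [0.423, 0.906, 0.0, 0.0]
ft_force: [1.6, -0.7, -0.3]
grip_width: 0.0429
grasp_force: 0.0
row x y z turn [-0.053 -0.035  0.544] -0.0 | cur yaw 40.0 tcp [ 0.4498 -0.1513  0.1266] t 11.4 q6 0.55
base [0.612  0.1479 0.0036] res px [-0.08  0.21  0.24  0.04] area {'top': (654, 665, 0.6), 'side': (583, 639, 0.79)}
```

```bash
python3 -m creep '0.5 -0.03 -0.02 0 0; 0.5 -0.053 -0.035 0 0; 0.5 -0.053 -0.035 0.15 0; 0.5 -0.053 -0.035 0.35 0; 0.5 -0.053 -0.035 0.51 0; 0.5 -0.053 -0.035 0.51 0; 0.15 -0.053 -0.035 0.51 0; 0.15 -0.053 -0.035 0.51 0; 0.15 -0.053 -0.035 0.51 0; 0.15 -0.053 -0.035 0.51 0'; python3 -c "
from h import *
snap('side','s3')
go(.451,-.1607,.045,40)"
```

```text
clock: 12.85
eef_pos: [0.4504, -0.162, 0.051]
tool_rot: [0.423, 0.906, 0.0, 0.001]
ft_force: [-0.1, 0.1, 4.9]
grip_width: 0.022
grasp_force: 58.8
row x y z turn [0.004 0.008 0.04 ] -0.001 | cur yaw 39.9 tcp [ 0.4505 -0.162   0.051 ] t 12.9 q6 0.53
```

View pics/s3.png

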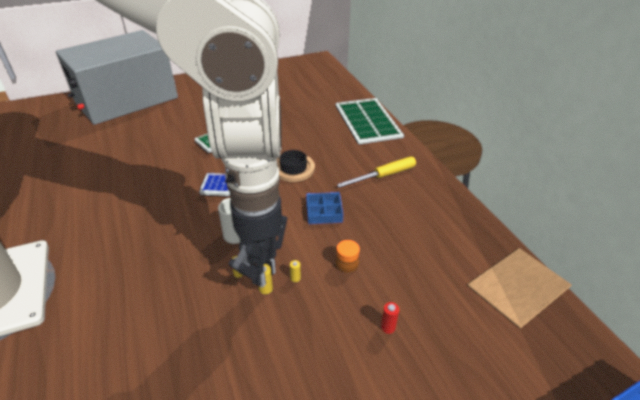

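Battery gripped (265,280), with the base sitting in the nest (293,160). Lifting and carrying.

```bash
python3 -m creep '0.15 0 0 -0.1 0; 0.15 0 0 -0.3 0; 0.15 0 0 -0.6 0; 0.15 0 0 -0.7 0; 0.15 0 0 -0.7 0'; python3 -c "
from h import *
go(.612,.148,.155,40)"
```

```text
clock: 13.52
eef_pos: [0.4503, -0.1619, 0.1562]
tool_rot: [0.423, 0.906, 0.0, 0.001]
ft_force: [-0.2, -0.8, -1.2]
grip_width: 0.0221
grasp_force: 58.6
row x y z turn [0.893 2.152 0.009] -0.001 | cur yaw 39.9 tcp [ 0.4503 -0.1619  0.1562] t 13.53 q6 0.53
```

```bash
python3 -m creep '0.15 0.1 0.2 0 0; 0.15 0.2 0.5 0 0; 0.15 0.35 0.8 0 0; 0.15 0.42 1 0 0; 0.15 0.42 1 0 0;0.15 0.42 1 0 0'; python3 -m creep '0.15 0.1 0.2 0 0; 0.15 0.2 0.5 0 0; 0.15 0.35 0.8 0 0; 0.15 0.42 1 0 0; 0.15 0.42 1 0 0;0.15 0.42 1 0 0'; python3 -c "
from h import *
go(.612,.148,.1,40)"
```

```text
clock: 14.28
eef_pos: [0.5231, -0.0173, 0.1537]
tool_rot: [0.423, 0.906, -0.001, -0.001]
ft_force: [0.7, 0.3, -1.6]
grip_width: 0.0221
grasp_force: 58.8
clock: 15.02
eef_pos: [0.5981, 0.1259, 0.1544]
tool_rot: [0.424, 0.906, -0.001, -0.001]
ft_force: [-0.5, -1.4, -0.5]
grip_width: 0.0219
grasp_force: 58.9
row x y z turn [0.053 0.166 0.362] -0.001 | cur yaw 39.8 tcp [0.5981 0.1259 0.1544] t 15.03 q6 1.08
```

```bash
python3 -m creep '0.15 0.053 0.166 0 0; 0.15 0.053 0.166 0 0; 0.15 0.053 0.166 0.1 0; 0.15 0.053 0.166 0.25 0;0.15 0.053 0.166 0.25 0'
python3 - <<'E'
from h import *
go(.612,.148,.063,40)
z=telemetry.get_obs()['eef_pos'][2]-.051
fit('battery',(.612,.148,z),shoot=True); fit('base',(.612,.148,.006))
E
```

```text
clock: 15.65
eef_pos: [0.6102, 0.1478, 0.1145]
tool_rot: [0.424, 0.906, -0.002, -0.003]
ft_force: [-0.9, 0.3, 0.0]
grip_width: 0.0221
grasp_force: 58.9
row x y z turn [-0.007  0.012  0.343] -0.001 | cur yaw 39.8 tcp [0.6102 0.1478 0.1145] t 15.65 q6 1.11
battery top no mask
battery [0.6101 0.1391 0.0635] res px [ 0. -0.] area {'side': (148, 276, 0.66)}
base [0.6094 0.1269 0.0204] res px [-1.23  2.06  2.69 -0.17] area {'top': (91, 682, 0.52), 'side': (613, 672, 0.93)}
```

```bash
python3 -m creep '0.15 -0.005 0.01 0.1 0; 0.15 -0.005 0.01 0.2 0; 0.15 -0.005 0.01 0.28 0; 0.15 -0.005 0.01 0.32 0; 0.15 -0.005 0.01 0.335 0; 0.15 -0.005 0.01 0.335 0;0.15 -0.005 0.01 0.335 0'; python3 -c "
from h import *
go(.612,.148,.063,40)"
```

```text
clock: 16.82
eef_pos: [0.615, 0.15, 0.0679]
tool_rot: [0.423, 0.906, 0.0, 0.0]
ft_force: [-0.5, -0.9, -0.3]
grip_width: 0.022
grasp_force: 58.9
row x y z turn [ 0.003 -0.024  0.033] -0.001 | cur yaw 39.9 tcp [0.615  0.15   0.0679] t 16.82 q6 1.11
```

```bash
python3 -m creep '0.15 0 -0.02 0.01 0; 0.15 0 -0.02 0.02 0; 0.15 0 -0.02 0.025 0; 0.15 0 -0.02 0.025 0'; python3 -c "
from h import *
go(.612,.148,.063,40)"
```

```text
clock: 17.32
eef_pos: [0.6122, 0.148, 0.0635]
tool_rot: [0.423, 0.906, -0.0, -0.0]
ft_force: [0.6, -0.5, -0.1]
grip_width: 0.0221
grasp_force: 58.9
row x y z turn [ 0.001 -0.001  0.003] -0.001 | cur yaw 39.9 tcp [0.6122 0.148  0.0635] t 17.32 q6 1.11
```

```bash
python3 -m creep '0.15 0 0 0.005 0; 0.15 0 0 0.01 0; 0.15 0 0 0.01 0'
```

```text
clock: 17.7
eef_pos: [0.6124, 0.148, 0.0631]
tool_rot: [0.423, 0.906, 0.0, 0.0]
ft_force: [-1.6, -0.2, 4.2]
grip_width: 0.0222
grasp_force: 59.7
```

```bash
python3 -m creep '0.3 0 0 0 0; 0.4 0 0 0 0; 0.5 0 0 0 0; 0.5 0 0 0 0; 0.5 0 0 -0.1 0; 0.5 0 0 -0.3 0; 0.5 0 0 -0.6 0; 0.5 0 0 -0.6 0; 0.75 0 0 -0.6 0'; python3 -c "
from h import *
go(.4343,-.013,.155,40)"
```

```text
clock: 18.82
eef_pos: [0.6124, 0.148, 0.1529]
tool_rot: [0.423, 0.906, 0.0, 0.0]
ft_force: [-0.7, 0.7, -0.3]
grip_width: 0.0597
grasp_force: 0.0
row x y z turn [-0.062 -1.599 -0.016] -0.001 | cur yaw 39.9 tcp [0.6124 0.148  0.1529] t 18.82 q6 1.11
```

```bash
python3 -m creep '0.85 -0.01 -0.2 0 0; 0.85 -0.02 -0.5 0 0; 0.85 -0.03 -0.8 0 0; 0.85 -0.03 -0.8 0 0; 0.85 -0.03 -0.8 0 0'; python3 -m creep '0.85 -0.01 -0.2 0 0; 0.85 -0.02 -0.5 0 0; 0.85 -0.03 -0.8 0 0; 0.85 -0.03 -0.8 0 0; 0.85 -0.03 -0.8 0 0; 0.85 -0.03 -0.8 0 0'
python3 - <<'E'
from h import *
go(.4343,-.013,.062,40)
p,o=fit('battery',(.612,.148,.012),shoot=True); fit('base',(.612,.148,.006)); 
c=[cv2.resize(camera(n)[b:b+90,x:x+110,::-1],None,fx=3.6,fy=3.6,interpolation=2) for n,x,b in(('top',192,155),('side',240,110))]
cv2.imwrite('pics/c1.png',np.hstack(c))
E
```

```text
clock: 19.45
eef_pos: [0.5232, 0.0676, 0.1517]
tool_rot: [0.424, 0.906, 0.0, -0.0]
ft_force: [0.5, 0.9, 1.0]
grip_width: 0.0727
grasp_force: 0.0
clock: 20.2
eef_pos: [0.4354, -0.0121, 0.1522]
tool_rot: [0.423, 0.906, 0.0, 0.001]
ft_force: [-0.6, 0.6, -0.1]
grip_width: 0.0725
grasp_force: 0.0
row x y z turn [ 0.001 -0.01   0.601] -0.0 | cur yaw 40.0 tcp [ 0.4354 -0.0121  0.1522] t 20.2 q6 0.85
battery top no mask
battery [0.6122 0.1529 0.012 ] res px [ 0. -0.] area {'side': (204, 250, 0.71)}
base top no mask
base [0.6106 0.1447 0.006 ] res px [0. 0.] area {'side': (394, 644, 0.9)}
```

View pics/c1.png

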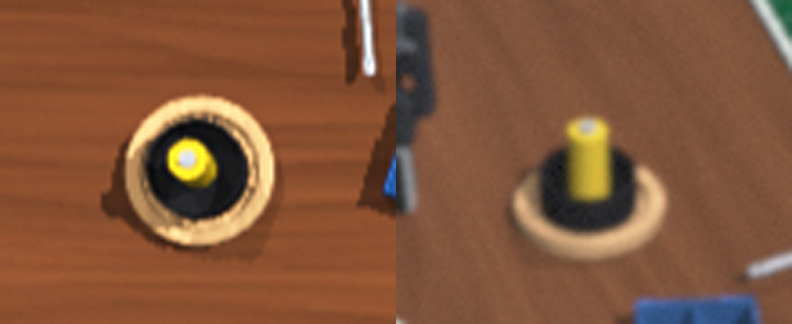

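The top crop shows the battery upright in the middle of the base, and the side crop shows it standing inside the dish. Both parts are seated. Now grasping the tube.

```bash
python3 -m creep '0.85 0 -0.01 0.15 0; 0.85 0 -0.01 0.35 0; 0.85 0 -0.01 0.55 0; 0.85 0 -0.01 0.65 0; 0.85 0 -0.01 0.65 0; 0.45 0 -0.01 0.65 0; 0.45 0 -0.01 0.65 0; 0.45 0 -0.01 0.65 0; 0.45 0 -0.01 0.65 0; 0.45 0 -0.01 0.65 0'
python3 - <<'E'
from h import *
c,d=proj(np.array([[.612,.148,.067],[.612,.148,.012]]),'top'); print(c,'seen 243.9 198.9')
E
```

```text
clock: 21.85
eef_pos: [0.4338, -0.0138, 0.0558]
tool_rot: [0.423, 0.906, 0.001, 0.001]
ft_force: [-0.8, -0.0, 6.4]
grip_width: 0.0471
grasp_force: 61.5
[243.43762738 199.6959596 ] seen 243.9 198.9
```

```bash
python3 -m creep '0.45 0 0 -0.1 0; 0.45 0 0 -0.3 0; 0.45 0 0 -0.6 0; 0.45 0 0 -0.7 0; 0.45 0 0 -0.7 0; 0.45 0 0.2 -0.7 0; 0.45 0 0.5 -0.7 0; 0.45 0 0.8 -0.7 0; 0.45 0 0.8 -0.7 0; 0.45 0 0.8 -0.7 0'; python3 -c "
from h import *
go(.612,.148,.155,40)"
```

```text
clock: 23.1
eef_pos: [0.5234, 0.0629, 0.1579]
tool_rot: [0.423, 0.906, -0.001, -0.002]
ft_force: [-0.6, -0.1, -0.4]
grip_width: 0.0472
grasp_force: 62.0
row x y z turn [0.056 0.817 0.017] -0.0 | cur yaw 39.9 tcp [0.5234 0.0629 0.1579] t 23.1 q6 0.99
```

```bash
python3 -m creep '0.45 0.02 0.2 0 0; 0.45 0.04 0.5 0 0; 0.45 0.056 0.7 0 0; 0.45 0.056 0.8 0 0; 0.45 0.056 0.8 0 0; 0.45 0.056 0.8 0 0; 0.45 0.056 0.8 0 0'
python3 - <<'E'
from h import *
go(.612,.148,.155,40)
z=telemetry.get_obs()['eef_pos'][2]-.0558
c=[]
for n,x,b in(('top',192,155),('side',240,70)):
  im=camera(n)[:,:,::-1].copy()
  c.append(cv2.resize(im[b:b+110,x:x+110],None,fx=3.6,fy=3.6,interpolation=2))
cv2.imwrite('pics/c2.png',np.hstack(c))
print([(n,np.round(d['at'],4),d['conf']) for n in('top','side') for d in spot_point('tube',n)])
E
```

```text
clock: 23.98
eef_pos: [0.6107, 0.1456, 0.1597]
tool_rot: [0.424, 0.906, -0.0, -0.0]
ft_force: [-0.4, -0.4, -0.3]
grip_width: 0.0472
grasp_force: 62.1
row x y z turn [0.007 0.017 0.031] -0.001 | cur yaw 39.8 tcp [0.6107 0.1456 0.1597] t 23.98 q6 1.11
[('top', array([0.6127, 0.1447, 0.1053]), 0.42), ('side', array([0.6101, 0.1416, 0.1029]), 0.79)]
```

View pics/c2.png

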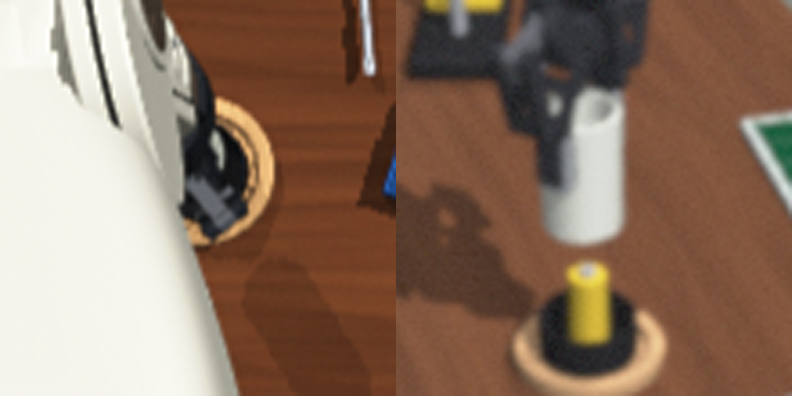

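Tube held upright over the battery (side crop: tube at about 582, battery at 588). Descending.

```bash
python3 -m creep '0.45 0.005 0.012 0 0; 0.45 0.005 0.012 0 0; 0.45 0.005 0.012 0.1 0; 0.45 0.005 0.012 0.2 0; 0.45 0.005 0.012 0.3 0; 0.45 0.005 0.012 0.4 0; 0.45 0.005 0.012 0.46 0; 0.45 0.005 0.012 0.46 0;0.45 0.005 0.012 0.46 0'; python3 -c "
from h import *
go(.612,.148,.068,40)"
```

```text
clock: 25.3
eef_pos: [0.6128, 0.1484, 0.0911]
tool_rot: [0.423, 0.906, 0.0, 0.0]
ft_force: [-0.7, -0.3, -1.4]
grip_width: 0.0469
grasp_force: 62.1
row x y z turn [ 0.002 -0.006  0.154] -0.001 | cur yaw 39.9 tcp [0.6128 0.1484 0.0911] t 25.3 q6 1.11
```

Tube bottom is at about 35 mm, just above the dish rim and centred, with no contact. Continuing down.

```bash
python3 -m creep '0.45 0.002 -0.006 0.04 0; 0.45 0.002 -0.006 0.08 0; 0.45 0.002 -0.006 0.12 0; 0.45 0.002 -0.006 0.14 0; 0.45 0.002 -0.006 0.15 0; 0.45 0.002 -0.006 0.157 0; 0.45 0.002 -0.006 0.157 0'
```

```text
clock: 26.18
eef_pos: [0.6113, 0.1479, 0.0678]
tool_rot: [0.423, 0.906, -0.0, -0.0]
ft_force: [-3.1, -1.1, 5.5]
grip_width: 0.0471
grasp_force: 62.4
```

```bash
python3 -m creep '0.65 0 0 0 0; 0.75 0 0 0 0; 0.8 0 0 0 0; 0.8 0 0 0 0; 0.8 0 0 -0.1 0; 0.8 0 0 -0.3 0; 0.8 0 0 -0.6 0; 0.8 0 0 -0.7 0; 1 0 0 -0.7 0; 1 0 0 -0.7 0.06; 1 0 0 -0.7 0.116; 1 0 0 -0.7 0.116'; python3 -c "
from h import *
go(.4594,.3109,.1,19)"
```

```text
clock: 27.68
eef_pos: [0.6105, 0.1477, 0.17]
tool_rot: [0.58, 0.815, -0.001, -0.001]
ft_force: [-0.4, -0.2, -0.4]
grip_width: 0.0853
grasp_force: 0.0
row x y z turn [ 1.358 -0.593  0.469] 0.001 | cur yaw 19.1 tcp [0.6105 0.1477 0.17  ] t 27.68 q6 1.47
```

```bash
python3 -m creep '1 0.2 -0.1 0 0; 1 0.5 -0.22 0 0; 1 0.8 -0.35 0 0; 1 1 -0.44 0.1 0; 1 1 -0.59 0.3 0; 1 1 -0.59 0.4 0; 1 1 -0.59 0.4 0'
python3 - <<'E'
from h import *
go(.4594,.3109,.1,19)
c=[]
for n,x,b in(('top',192,155),('side',240,90)):
  im=camera(n)[:,:,::-1].copy()
  c.append(cv2.resize(im[b:b+110,x:x+110],None,fx=3.6,fy=3.6,interpolation=2))
cv2.imwrite('pics/c3.png',np.hstack(c))
fit('tube',(.612,.148,.012)); fit('base',(.612,.148,.006))
E
```

```text
clock: 28.55
eef_pos: [0.4787, 0.2604, 0.1106]
tool_rot: [0.58, 0.814, -0.001, -0.0]
ft_force: [0.3, 0.4, 0.5]
grip_width: 0.0856
grasp_force: 0.0
row x y z turn [ 0.36  -0.012  0.071] 0.0 | cur yaw 19.1 tcp [0.4787 0.2604 0.1106] t 28.55 q6 1.74
tube [0.61   0.1467 0.0189] res px [-0.16  0.38  0.36 -0.02] area {'top': (301, 501, 0.64), 'side': (680, 806, 0.71)}
base [0.609  0.1424 0.0021] res px [-0.01  0.04  0.03 -0.01] area {'top': (258, 662, 0.77), 'side': (343, 644, 0.55)}
```

View pics/c3.png

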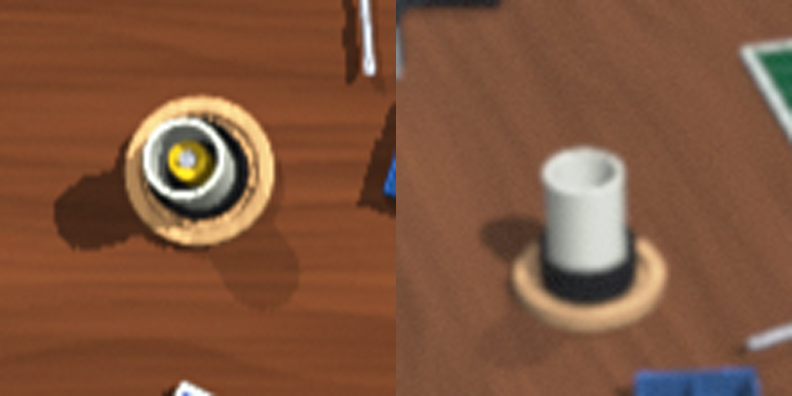

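Tube upright in the base around the battery: rim at (185,157) in the top crop, battery concentric. Now the head.

```bash
python3 -m creep '1 0.2 0 0 0; 1 0.36 0 0 0; 1 0.36 0 0 0; 1 0.36 -0.01 0.1 0; 1 0.36 -0.01 0.2 0; 1 0.36 -0.01 0.2 0; 1 0.36 -0.01 0.2 0'; python3 -c "
from h import *
go(.4594,.3109,.025,19)
p,o=fit('head',(.459,.311,0),shoot=True)
snap('side','s4')"
```

```text
clock: 29.72
eef_pos: [0.46, 0.311, 0.0817]
tool_rot: [0.581, 0.814, -0.0, -0.0]
ft_force: [-0.0, 0.1, -0.2]
grip_width: 0.0852
grasp_force: 0.0
row x y z turn [ 0.001 -0.004  0.378] -0.0 | cur yaw 19.0 tcp [0.46   0.311  0.0817] t 29.73 q6 1.83
head [0.4614 0.3035 0.0046] res px [-0.07  1.05  1.12 -0.46] area {'top': (632, 866, 0.76), 'side': (446, 470, 0.67)}
```

View pics/s4.png

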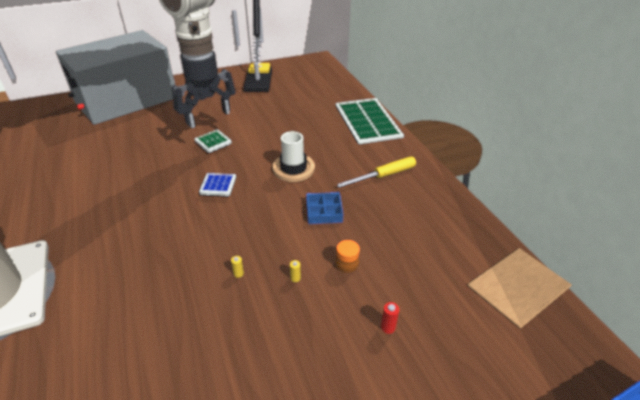

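Fingers (193,122) and (226,110) straddle the green head (213,141). Descending and closing.

```bash
python3 -m creep '1 0 0 0.1 0; 1 0 0 0.2 0; 1 0 0 0.3 0; 1 0 0 0.36 0; 1 0 0 0.375 0; 1 0 0 0.375 0; 0.65 0 0 0.375 0; 0.65 0 0 0.375 0; 0.65 0 0 0.375 0; 0.65 0 0 0.375 0; 0.65 0 0 0.375 0'
```

```text
clock: 31.35
eef_pos: [0.4606, 0.3119, 0.027]
tool_rot: [0.581, 0.814, 0.001, 0.0]
ft_force: [-0.8, -1.6, 5.9]
grip_width: 0.062
grasp_force: 65.9
```

```bash
python3 -m creep '0.65 0 0 -0.1 0; 0.65 0 0 -0.3 0; 0.65 0 0 -0.6 0; 0.65 0 0 -0.9 0; 0.65 0 0 -0.95 0; 0.65 0 0 -0.95 0; 0.65 0 0 -0.95 0'; python3 -c "
from h import *
go(.6113,.148,.165,19)
print(telemetry.get_obs()['grip_width'])
p,o=fit('head',(.46,.312,.143),shoot=True)
snap('side','s5')"
```

```text
clock: 32.22
eef_pos: [0.4589, 0.3108, 0.1666]
tool_rot: [0.581, 0.814, -0.002, -0.001]
ft_force: [-0.6, 0.0, -0.9]
grip_width: 0.0622
grasp_force: 65.5
row x y z turn [-1.357  0.607  0.01 ] 0.0 | cur yaw 19.0 tcp [0.4589 0.3108 0.1666] t 32.23 q6 1.83
0.06219811271848974
head [0.4624 0.294  0.1459] res px [ 0.01  0.96  1.42 -0.18] area {'top': (684, 1186, 0.59), 'side': (443, 515, 0.84)}
```

View pics/s5.png

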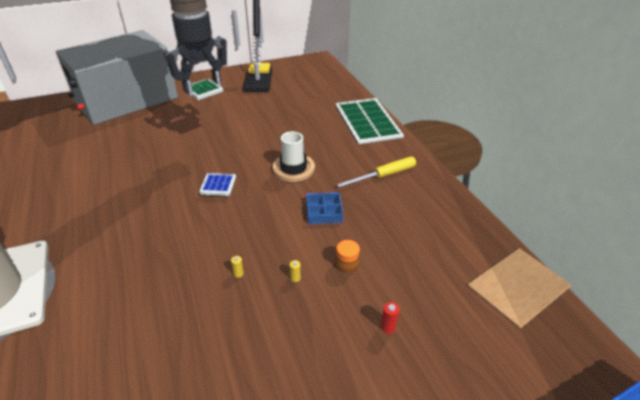

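Head held level at (205,88). Carrying it to the tube.

```bash
python3 -m creep '0.65 -0.2 0.1 0 0; 0.65 -0.5 0.22 0 0; 0.65 -0.8 0.36 0 0; 0.65 -0.95 0.45 0 0; 0.65 -0.95 0.45 0 0; 0.65 -0.95 0.45 0 0'; python3 -c "
from h import *
go(.6113,.148,.165,19)"
```

```text
clock: 33.22
eef_pos: [0.5696, 0.1989, 0.1677]
tool_rot: [0.581, 0.814, -0.0, -0.001]
ft_force: [0.7, 0.3, -0.4]
grip_width: 0.062
grasp_force: 65.5
row x y z turn [-0.412  0.152  0.017] 0.0 | cur yaw 19.0 tcp [0.5696 0.1989 0.1677] t 33.23 q6 1.57
```

```bash
python3 -m creep '0.65 -0.15 0.05 0 0; 0.65 -0.3 0.1 0 0; 0.65 -0.412 0.15 0 0; 0.65 -0.412 0.15 0 0; 0.65 -0.412 0.15 0.1 0; 0.65 -0.412 0.15 0.2 0;0.65 -0.412 0.15 0.26 0;0.65 -0.412 0.15 0.26 0;0.65 -0.412 0.15 0.26 0'
python3 - <<'E'
from h import *
go(.6113,.148,.104,19)
im=snap('side','x'); cv2.imwrite('pics/c4.png',cv2.resize(im[80:190,240:350,::-1],None,fx=5,fy=5,interpolation=2))
print([(n,np.round(d['at'],4),d['conf']) for n in('side',) for d in spot_point('head',n)])
E
```

```text
clock: 34.35
eef_pos: [0.6118, 0.1479, 0.1295]
tool_rot: [0.58, 0.814, 0.0, 0.0]
ft_force: [0.3, 0.4, 0.4]
grip_width: 0.0621
grasp_force: 65.5
row x y z turn [ 0.001 -0.003  0.17 ] 0.0 | cur yaw 19.0 tcp [0.6118 0.1479 0.1295] t 34.35 q6 1.48
[('side', array([0.6123, 0.1498, 0.1039]), 0.61)]
```

View pics/c4.png

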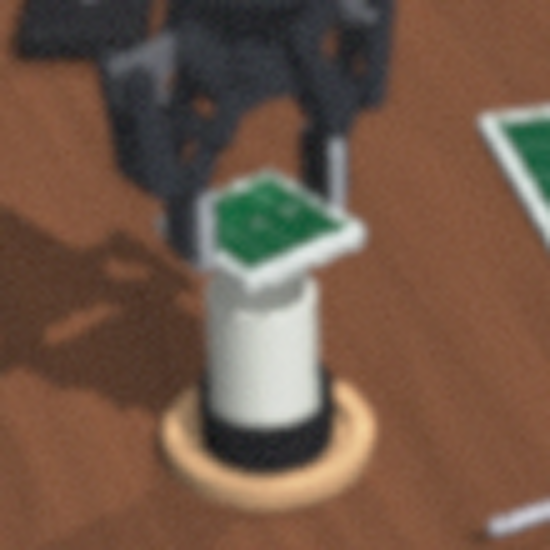

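The panel looks shifted right of the tube in this view, so I'm checking that against the projection before lowering.

Run:
```python
from h import *
print(((proj(np.array([[.6113,.148,.12],[.6113,.148,.087],[.6113,.148,.03]]),'side')-[240,80])*5).round(0))
P=R.from_euler('z',19,degrees=True).apply(M['head'])+[.6118,.148,.1025]
print(((proj(P[:8],'side')-[240,80])*5).round(0).tolist())
im=snap('top','t5'); cv2.imwrite('pics/c5.png',cv2.resize(im[150:250,200:300,::-1],None,fx=5,fy=5,interpolation=2))
print(((proj(P[:8],'top')-[200,150])*5).round(0).tolist())
for n in('side','top'):
  for d in cut_out('tube',n)+cut_out('head',n):
    yx=np.argwhere(d['pixels']); print(n,d['conf'],((yx.mean(0)[::-1]-([240,80] if n=='side' else [200,150]))*5).round(),len(yx))
```

```text
[[257. 220.]
 [260. 285.]
 [263. 391.]]
[[246.0, 293.0], [245.0, 276.0], [155.0, 230.0], [154.0, 214.0], [363.0, 240.0], [363.0, 224.0], [271.0, 181.0], [270.0, 165.0]]
[[299.0, 285.0], [297.0, 283.0], [151.0, 333.0], [148.0, 331.0], [254.0, 141.0], [251.0, 137.0], [107.0, 187.0], [103.0, 184.0]]
side 0.83 [257. 350.] 579
side 0.69 [-116.  522.] 635
side 0.63 [271. 231.] 479
top 0.54 [269. 247.] 169
```

View pics/c5.png

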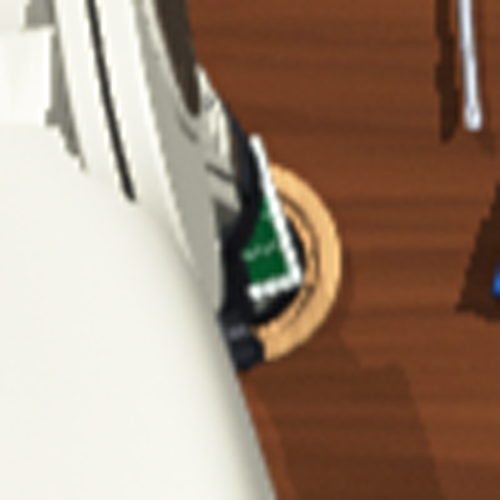

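Predicted corners (246,293), (363,240) in the side crop and (299,285) in the top crop match the picture. The shift was only the finger hiding one corner. Lowering.

```bash
python3 -m creep '0.65 0 0 0.05 0; 0.65 0 0 0.1 0; 0.65 0 0 0.14 0; 0.65 0 0 0.155 0; 0.65 0 0 0.165 0; 0.65 0 0 0.165 0; 0.65 0 0 0.165 0'
```

```text
clock: 35.58
eef_pos: [0.6118, 0.1477, 0.1048]
tool_rot: [0.581, 0.814, 0.0, 0.0]
ft_force: [-0.2, 0.6, -0.6]
grip_width: 0.062
grasp_force: 65.5
```

```bash
python3 -m creep '0.65 0 0 0.005 0; 0.65 0 0 0.01 0; 0.65 0 0 0.01 0'
```

```text
clock: 35.95
eef_pos: [0.6121, 0.1478, 0.104]
tool_rot: [0.581, 0.814, 0.001, 0.001]
ft_force: [-1.0, -0.4, 5.1]
grip_width: 0.0618
grasp_force: 66.1
```

Contact at the expected height (0.104). Releasing and retreating.

```bash
python3 -m creep '0.8 0 0 0 0; 0.9 0 0 0 0; 1 0 0 0 0; 1 0 0 0 0; 1 0 0 -0.1 0; 1 0 0 -0.3 0; 1 0 0 -0.6 0; 1 0 0 -0.7 0; 1 0.4 -0.3 -0.7 0; 1 0.8 -0.6 -0.7 0; 1 0.9 -0.8 -0.7 0; 1 0.9 -0.8 -0.7 0'
python3 - <<'E'
from h import *
c=[]
for n,x,b in(('top',192,155),('side',240,80)):
  im=camera(n)[:,:,::-1]; c.append(cv2.resize(im[b:b+110,x:x+110],None,fx=3.6,fy=3.6,interpolation=2))
cv2.imwrite('pics/c6.png',np.hstack(c))
p,o=fit('head',(.612,.148,.077)); print(telemetry.get_obs()['eef_pos'])
E
```

```text
clock: 37.45
eef_pos: [0.4499, 0.2368, 0.2078]
tool_rot: [0.579, 0.816, -0.001, -0.001]
ft_force: [0.6, 0.3, 0.6]
grip_width: 0.0855
grasp_force: 0.0
head [0.611  0.1466 0.0786] res px [-0.41  0.28  0.83 -0.71] area {'top': (910, 931, 0.96), 'side': (591, 587, 0.71)}
[0.45531217 0.23612781 0.20837149]
```

View pics/c6.png

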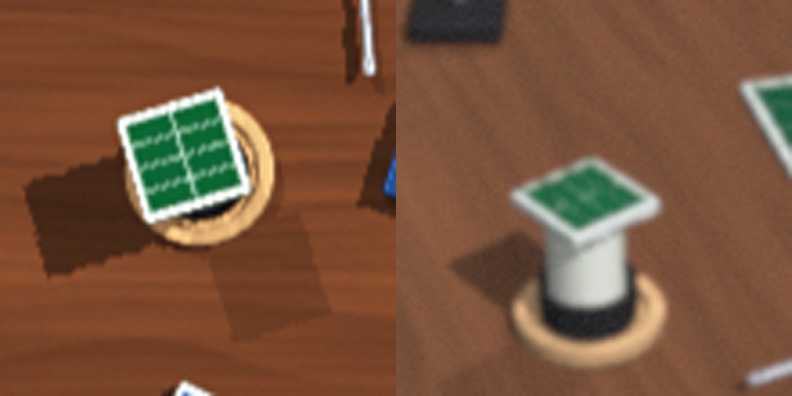

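The head sits level on the tube: panel centre at (183,155) in the top crop, fitted at z 0.079 against an expected 0.077. The arm is clear, so I'm handing in.

```bash
python3 -c "
from h import *
print(ticket.job_done())"
```

```text
the job is handed in; nothing more can be done
None
```

The solar lantern is assembled in the nest in the order asked (base, battery, tube, green head) and handed in at about 38 s; the last pictures show it standing level with the arm clear, though the hand-in returned no verdict.

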